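Clear the inspection flap and hold it open at the index mark

ROBOT

A 6-joint arm with a two-finger parallel gripper is mounted at the origin on the work surface. World frame = base frame: x ahead of the robot, y to its left, z up, the work surface at z = 0. Lengths are in m, angles in rad, forces in N, time in s.
With the tool pointing down it reaches from about 0.375 to 0.925 m from the base axis. Payload 5.7 kg.
Tool frame: the origin (TCP) lies between the finger pads; the fingertips stand 22 mm ahead of it and the grasp point (between the pads) lies 3 mm ahead of it (robot.nose_length is the distance from the TCP to the fingertips, in m); z points along the fingers, y is the line along which they close (so a half turn about z gives the same grasp; the last joint's range is limited). The gripper opens to 85 mm and grips with 20 to 120 N. Pads are 22 mm wide; open, the fingers measure 114 mm over their backs; the gripper's body (76 mm by 85 mm) begins 54 mm behind the grasp point. The pads swing forward as they close: fully open they stand 13 mm farther back than shut.
Start: joints at [-1.346, 0.359, 1.51, -0, 1.272, -0.115], TCP at [0.2, -0.566, 0.253] pointing down, gripper open.
Joint ranges: [-2.97, 2.97], [-1.01, 2.36], [0.21, 2.38], [-0.96, 4.11], [0.2, 2.71], [-2.98, 2.98]. Speed limits (rad/s): [2.39, 2.39, 3.14, 3.14, 3.14, 3.14].

INTERFACE

Orientations are given as a rotation vector (axis times angle).
In Python, from station import robot gives the robot as it stands.
- The arm moves only by the tool carry_out, never from a script. Its argument "plan" is a list of rows, each an object with "fingers": the finger opening in mm, from 0 to 85.4; "linear": the shift along the tool's x, y, z normalised to -1 to 1, where 1 is 0.1 m, a list of three; "spin": the turn about the tool's z normalised to -1 to 1, where 1 is 0.5 rad. A call has 1 to 20 rows; each row is the pose to reach, as a shift and turn from the pose commanded when the call began, along the tool's axes at that moment; what a row does not reach only later rows make up. A row lasts 1/8 s, in which the tool goes at most 62.5 mm and 10.7 degrees, less where a joint would pass 70% of its speed; a pose out of reach is approached as far as the arm can. A call with a number of a shift or a turn outside -1 to 1 is refused whole. A call with a gripper value outside its range is refused whole. The fingers move at their own pace and stop on an object; "grip_force" is the grip in N (left out, the last holds). Time passes only in rows, so rows that repeat a pose let the fingers close. It gives the time, the measured TCP pose, the force, the opening and the grip force at its end, in the units of the state.
- robot.get_obs(): the state, without advancing time (a new reading comes with each control period).
- robot.capture(name): name is "scene" or "top" or "wrist"; returns a dict with "color" (384x512x3 uint8, red, green, blue), "z_map" (384x512 float32, m along the optical axis (not along the pixel's ray), 0 where there is no reading), "fx", "fy", "cx", "cy" (pixels), "xyz" and "orientation" of the camera in the world; the wrist camera has in their place "tool_from_camera" (4x4, takes a point from camera to tool coordinates, whose origin is the TCP and whose axes are the flange's). Camera axes: x right, y down, z forward; pixel columns grow to the right and rows downward; lengths in m; the calibration is good to about 2 mm. A picture is of the moment at which its call begins: read the wrist's pose just before it.
- robot.job_done(): hands the job in; it is judged then, once.
The state is a dict: "clock": time; "q": joint angles; "joint_velocities": joint speeds; "tau": joint torques, N m; "eef_pos": TCP position; "orientation": TCP orientation; "ft_force": force on the tool from outside, world axes, zero at the start; "wrist_torque": the same for the moment, N m; "width": finger opening in m; "gripper_force": force on a finger pad.
Only numpy, scipy, OpenCV 4.12 (cv2) and the standard library are available. Lean on these libraries where they do the work, as an engineer would, in place of code of your own. Each camera call takes 0.05 s, during which the arm holds its last target. There are 200 camera calls.

TASK

Take the scraper block by its handle and wipe the three loose metal chips off the closed inspection flap onto the bench, keeping your fingers off the chips, then set the scraper down standing on the bench, clear of the housing. Then take the flap by its bail handle, swing it up until it lines up with the index arm beside it, and finish while holding it there by the handle: it falls shut if let go, so do not release it. Leave the index arm, the two cans and the grinder as they are.

Things in the scene. Friction and masses are not known exactly. Their poses are not given: they have to be found in the camera images.
- housing: Open-topped sheet-steel fan housing fixed to the bench, 160 (x) x 220 (y) x 70 mm high, covered by the flap; origin under its centre, on the bench; x points from handle to hinge side (within 0.25 rad of the robot's x), y to the side with the index arm. There, at y = 131 mm, a thin arc bar (radius 137 mm about the hinge line) rises to 190 mm above the bench. The -y side is free.
- flap: Inspection flap, shut (level) at the start: flat aluminium plate, 165 mm from hinge to free edge, 230 mm wide (housing y -115 to 115 mm), 5 mm thick; shut, its top is 75 mm above the bench. It swings up about its hinge line (along the housing's y at x = 80, z = 72.5 mm) to 1.3 rad at most. Free hinge: flap with bail, about 0.55 kg, falls shut when let go. Origin and axes as flap_hinge.
- flap_hinge (a point): Point on the hinge line at mid-width and mid-thickness of the flap; its axes turn with the flap: x and y as the housing's when shut, z the plate's normal (it leans towards the housing's +x as the flap opens). The free edge and handle lie towards -x.
- flap_edge (a point): Point on the flap's side edge next to the index arm (+y side), 130 mm from the hinge line at mid-thickness; axes as flap_hinge.
- bail_mid (a point): Middle of the flap's bail handle: a round steel bar 12 mm thick, 110 mm long, parallel to the hinge line and 210 mm from it, level with the plate, on two side arms past the flap's free edge; grip it here, it can turn in the fingers. 39 mm clear between bar and plate edge; shut, the bar is 72.5 mm above the bench with nothing under it. Axes as flap_hinge.
- index (a joint): Angle of the index arm, rad, about the same hinge line and counted like the flap's: the flap is lined up when its angle equals this one. Set anew each time between 0.45 and 0.8; a stiff pivot holds it, it must not be moved.
- index_tip (a point): Point on the middle line of the index arm, 130 mm from the hinge line, near its pointed end: a dark steel flat bar, 12 mm wide and about 130 mm long, at housing y = 141 mm, 26 mm beside the flap's edge; the line from the hinge line to this point is the marked angle.
- scraper: Scraper block standing on the bench: black rubber foot 120 mm (x) x 36 mm (y) x 24 mm high, with an upright wooden handle 70 mm (x) x 24 mm (y) above it, 85 mm high in all; origin at the centre of the underside, z up. Grip the handle across y. About 0.25 kg.
- chip0: Loose sawn-off bit of dark steel lying on the closed flap, 14 x 11 mm and 8 mm high, origin at the centre of its underside; on the flap within housing x -38 to 38 mm and y -78 to -8 mm.
- chip1: Loose sawn-off bit of dark steel lying on the closed flap, 14 x 11 mm and 8 mm high, origin at the centre of its underside; on the flap within housing x -38 to 38 mm and y -78 to -8 mm.
- chip2: Loose sawn-off bit of dark steel lying on the closed flap, 14 x 11 mm and 8 mm high, origin at the centre of its underside; on the flap within housing x -38 to 38 mm and y -78 to -8 mm.
- can_tall: Bystander: spray can, 60 mm across, 190 mm high, standing left of the housing; origin under its centre.
- can_short: Bystander: can, 66 mm across, 150 mm high, standing left of the housing; origin under its centre.
- grinder: Bystander: blue air grinder lying on the bench, about 190 mm long, 36 mm high; origin under its middle.
Mind the look-alikes: they are no part of the job. Several things look just like the scraper: the one meant starts farthest to the robot's left.

How it is judged:
By the outcome, as a careful person would: the job done as asked, in the order asked, and still so for the second after the job is handed in, while the arm keeps its last pose, push and grip.
It also fails if it takes over 67 s, if anything falls off the work surface, if the arm or the gripper's body presses on something with over 40 N, if the wrist force passes 120 N, or if a joint passes its speed limit or range.

## Working session

There is one attempt and no reset: what is moved stays moved. The work goes in short steps, Python scripts to look and compute and a tool call to move; the robot and the scene stay as the last step left them, time stands still between calls to the robot, and variables do not carry over. Pictures are saved under pics/ and viewed, at most 10 in all, crops included, and the job is handed in when it is done.

Besides the shell and the picture viewer there is one more tool, called after ">>>" as name(argument=value, ...), one argument or row to a line, values as JSON. carry_out: Moves the arm, as the interface text tells. Scaled input: -1 to 1 covers 0.1 m each way for a shift and 0.5 rad each way for a turn. Its arguments: {"type":"object","properties":{"plan":{"type":"array","items":{"type":"object","properties":{"fingers":{"type":"number"},"linear":{"type":"array","items":{"type":"number","minimum":-1,"maximum":1}},"spin":{"type":"number","minimum":-1,"maximum":1}}}},"grip_force":{"type":"number"}},"required":["plan"]}

```bash
ls; mkdir -p pics; cat > h.py <<'E'
import numpy as np, cv2
from scipy.spatial.transform import Rotation as R
from station import robot
def save(n,f): 
    c=robot.capture(n); np.savez(f'pics/{f}.npz',**c); cv2.imwrite(f'pics/{f}.png',c['color'][:,:,::-1]); return c
def load(f): return dict(np.load(f'pics/{f}.npz'))
def pose(c,obs=None):
    if 'xyz' in c: return R.from_rotvec(c['orientation']).as_matrix() if np.size(c['orientation'])==3 else np.array(c['orientation']),np.array(c['xyz'])
    T=np.array(c['tool_from_camera']); Rt=R.from_rotvec(obs['orientation']).as_matrix()
    return Rt@T[:3,:3],Rt@T[:3,3]+obs['eef_pos']
def cloud(c,obs=None):
    Rm,t=pose(c,obs); z=c['z_map']; v,u=np.indices(z.shape)
    p=np.stack([(u-c['cx'])/c['fx']*z,(v-c['cy'])/c['fy']*z,z],-1)
    w=p@Rm.T+t; w[z==0]=np.nan; return w
def ray(c,u,v,zp,obs=None):
    Rm,t=pose(c,obs); d=Rm@np.array([(u-c['cx'])/c['fx'],(v-c['cy'])/c['fy'],1.]); return t+d*(zp-t[2])/d[2]
E
python3 - <<'E'
from h import *
o=robot.get_obs(); print(o)
for n in('scene','top'):
    c=save(n,n+'0'); print(n,c['xyz'],c['orientation'],c['fx'],c['cx'],c['cy'])
a=[cv2.imread(f'pics/{n}0.png') for n in('scene','top')]
cv2.imwrite('pics/both.png',cv2.resize(np.vstack(a),None,fx=.78,fy=.78))
E
```

```text
pics
{'clock': 0.0, 'q': array([-1.34609056e+00,  3.59479439e-01,  1.51146004e+00,  1.00048444e-05,
        1.27247833e+00, -1.15108449e-01]), 'joint_velocities': array([-7.39607942e-04, -1.05740179e-03, -7.62046391e-04, -7.90765618e-05,
       -5.93685548e-05, -1.12614311e-03]), 'tau': array([-1.63178138e-03, -5.27615511e+01, -2.78615892e+01, -5.16018226e-04,
        1.29752656e-02,  7.17736441e-06]), 'eef_pos': array([ 0.19983335, -0.56505876,  0.25245825]), 'orientation': array([-3.09455932e+00, -5.30901588e-01,  1.41948835e-04]), 'ft_force': array([ 0.77695315, -0.25561441, -0.35373269]), 'wrist_torque': array([ 0.01766984, -0.00089641,  0.01147266]), 'gripper_force': 0.0, 'width': 0.08564217446131413}
scene [1.39090447 0.07145456 1.14862264] [-1.82144156 -1.84367896  0.67592297] 446.2576090518435 252.32493458186286 193.54291747428297
top [0.25609867 0.02238903 1.88584373] [-2.17357114  2.12586911 -0.1670052 ] 495.58976223829274 257.8346970599743 193.28039802061832
```

View pics/scene0.png

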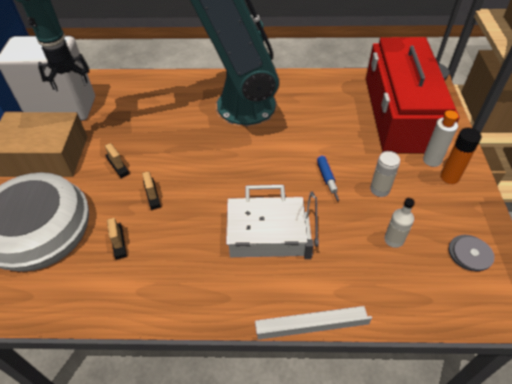

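View pics/top0.png

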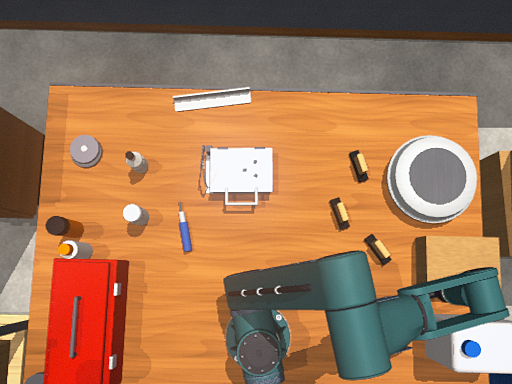

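The scene view looks back at the robot and the top view has left = +y. Scraper look-alikes are at top (340,213), (377,249) and (359,166), which are scene (151,190), (116,160) and (117,238). The leftmost for the robot is top (340,213) / scene (151,190). Chips are at top ~(245,170), (255,162), (255,176). The flap is at (240,170), the bail at (241,203) and the index arm at ~(207,170).

```bash
python3 - <<'E'
from h import *
for n in('scene0','top0'):
    c=load(n); w=cloud(c); print(n)
    P=w.reshape(-1,3); C=c['color'].reshape(-1,3).astype(int)
    # scrapers by height
    z=w[...,2]
    m=((z>.012)&(z<.1)&(w[...,1]<-.1)&(w[...,1]>-.5)&(w[...,0]>.2)&(w[...,0]<.8)).astype(np.uint8)
    k,l,s,ce=cv2.connectedComponentsWithStats(m)
    for i in range(1,k):
        if s[i,4]<40: continue
        q=w[l==i]; t=q[q[:,2]>.06]; f=q[(q[:,2]<.035)]
        print('scr',ce[i].round(),s[i,4],'med',np.median(q,0).round(4),'zmax',np.percentile(q[:,2],95).round(4),'top',t.mean(0).round(4) if len(t) else None,len(t))
        if len(t)>10:
            r=cv2.minAreaRect((t[:,:2]*1000).astype(np.float32)); print('   toprect',np.round(r[0],1),np.round(r[1],1),round(r[2],1))
        r=cv2.minAreaRect((q[:,:2]*1000).astype(np.float32)); print('   rect',np.round(r[0],1),np.round(r[1],1),round(r[2],1))
    # flap plate
    m=((abs(z-.075)<.012)&(abs(w[...,1]-.06)<.2)&(w[...,0]>.4)&(w[...,0]<.9)).astype(np.uint8)
    k,l,s,ce=cv2.connectedComponentsWithStats(m)
    i=1+np.argmax(s[1:,4]); q=w[l==i]
    print('flap',s[i],ce[i],'z',np.median(q[:,2]))
    op=cv2.morphologyEx((l==i).astype(np.uint8),cv2.MORPH_OPEN,np.ones((9,9)))
    q=w[op>0]; r=cv2.minAreaRect((q[:,:2]*1000).astype(np.float32)); print('  rect',r)
    # index arm
    zz=(w[...,2]>.1)&(w[...,2]<.22)&(abs(w[...,1]-.15)<.08)&(w[...,0]>.4)&(w[...,0]<.9)
    print('hi',zz.sum(),w[zz].min(0) if zz.any() else 0,w[zz].max(0) if zz.any() else 0)
    # bystanders
    # dark pixels on flap
    g=c['color'].max(-1); d=((g<110)&(cv2.erode(cv2.morphologyEx((l==i).astype(np.uint8),cv2.MORPH_CLOSE,np.ones((9,9))),np.ones((5,5)))>0)).astype(np.uint8)
    k,l2,s2,ce2=cv2.connectedComponentsWithStats(d)
    for j in range(1,k):
        if s2[j,4]>3: print('chip',ce2[j],s2[j,4],ray(c,*ce2[j],.079).round(4))
a=load('scene0')['color'][170:270,80:340,::-1]; b=load('top0')['color'][130:260,170:400,::-1]
a=cv2.resize(a,(690,265),interpolation=3); b=cv2.resize(b,(575,325),interpolation=3); b=cv2.copyMakeBorder(b,0,0,0,115,0)
cv2.imwrite('pics/c1.png',np.vstack([a,b]))
E
```

```text
scene0
scr [116. 160.] 376 med [ 0.3535 -0.4292  0.0457] zmax 0.0873 top [ 0.3395 -0.4376  0.0807] 152
   toprect [ 333.4 -440.4] [73.9 24.2] 36.7
   rect [ 333.9 -440. ] [125.7  36.7] 36.8
scr [151. 190.] 382 med [ 0.4919 -0.2901  0.0405] zmax 0.0873 top [ 0.472  -0.2947  0.0817] 160
   toprect [ 466.2 -297.1] [71.7 23.9] 20.1
   rect [ 467.1 -296.6] [122.7  35.9] 20.6
scr [ 78. 221.] 709 med [ 0.6198 -0.4873  0.0638] zmax 0.0974 top [ 0.6105 -0.4892  0.0786] 421
   toprect [ 598.3 -486.4] [ 26.9 170.1] 90.0
   rect [ 601.6 -485.6] [ 28.6 179.5] 90.0
scr [117. 238.] 514 med [ 0.6728 -0.3631  0.0461] zmax 0.0872 top [ 0.6558 -0.3681  0.0812] 220
   toprect [ 650.5 -371.3] [72.1 25. ] 18.8
   rect [ 651.3 -370.6] [121.   36.3] 18.7
flap [ 227  185   92   63 3999] [267.1367842  220.25831458] z 0.07555950091464148
  rect ((614.1846923828125, 78.27705383300781), (174.7487335205078, 229.59292602539062), 1.824520468711853)
hi 121 [0.55060111 0.20485396 0.10046249] [0.66582563 0.22303084 0.19646564]
chip [261.5 218.5] 4 [0.6118 0.0655 0.079 ]
chip [248.25 227.  ] 4 [0.6426 0.027  0.079 ]
ch
[... 477 characters left out ...]
-487.1] [171.4  25.5] 0.0
   rect [ 596.2 -487.1] [171.4  25.5] 0.0
scr [340. 213.] 349 med [ 0.4579 -0.2967  0.0339] zmax 0.0893 top [ 0.4598 -0.2996  0.0823] 146
   toprect [ 461.2 -300.3] [70.3 26. ] 20.5
   rect [ 463.6 -306.4] [121.2  52. ] 18.5
scr [378. 249.] 372 med [ 0.3285 -0.4377  0.0331] zmax 0.089 top [ 0.3287 -0.4424  0.0825] 153
   toprect [ 328.8 -443.9] [69.3 26.2] 35.5
   rect [ 333.4 -451.1] [119.9  55.1] 37.6
flap [ 206  145   66   61 2932] [240.1872442  171.22407913] z 0.07469484049625563
  rect ((611.6444091796875, 75.00114440917969), (166.24114990234375, 227.50225830078125), 1.0688071250915527)
hi 69 [0.4805126  0.11628568 0.10045219] [0.66270126 0.21960584 0.19382925]
```

View pics/c1.png

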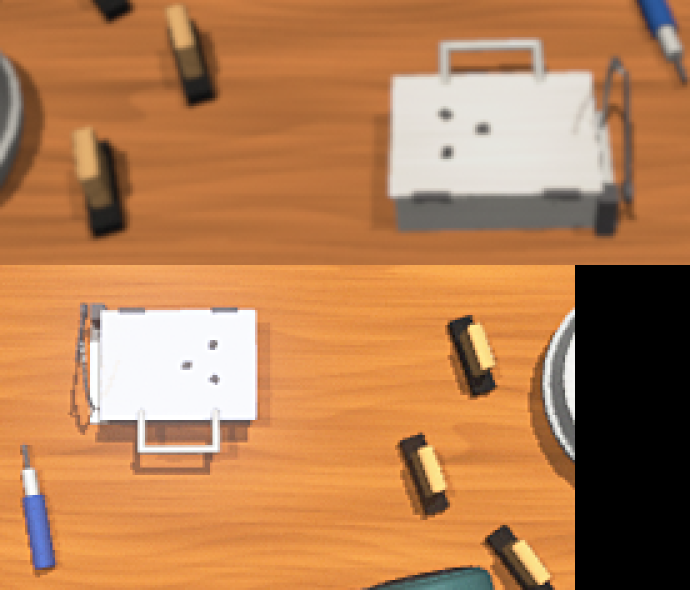

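The choice holds. In the crop, the scraper nearest the housing (crop 190,55 / 425,475) is the leftmost one for the robot. It is centred at about (0.464,-0.299), its top is ≈0.087, and its long axis is at about +0.35 rad. Next I move over it.

>>> carry_out(
  plan=[
    {"linear":[0.85,-0.4,0],"spin":0,"fingers":85},
    {"linear":[0.85,-0.4,0],"spin":0,"fingers":85},
  ],
)

```text
clock: 0.35
eef_pos: [0.2677, -0.4975, 0.2526]
orientation: [-3.094, -0.531, -0.001]
ft_force: [0.1, 0.4, 0.5]
width: 0.085
gripper_force: 0.0
```

>>> carry_out(
  plan=[
    {"linear":[0.85,-0.4,0],"spin":0,"fingers":85},
    {"linear":[0.85,-0.4,0],"spin":0,"fingers":85},
  ],
)

```text
clock: 0.6
eef_pos: [0.3349, -0.4311, 0.2529]
orientation: [-3.094, -0.533, -0.0]
ft_force: [-0.1, -0.4, 0.2]
width: 0.0853
gripper_force: 0.0
```

>>> carry_out(
  plan=[
    {"linear":[0.85,-0.4,0],"spin":0,"fingers":85},
    {"linear":[0.85,-0.4,0],"spin":0,"fingers":85},
  ],
)

```text
clock: 0.85
eef_pos: [0.4017, -0.3651, 0.2529]
orientation: [-3.095, -0.533, -0.0]
ft_force: [0.1, 0.2, 1.0]
width: 0.0849
gripper_force: 0.0
```

>>> carry_out(
  plan=[
    {"linear":[0.4,-0.4,0],"spin":0,"fingers":85},
    {"linear":[0.4,-0.4,0],"spin":0,"fingers":85},
    {"linear":[0.4,-0.4,0],"spin":0,"fingers":85},
  ],
)

```text
clock: 1.23
eef_pos: [0.4247, -0.3166, 0.2532]
orientation: [3.096, 0.533, -0.001]
ft_force: [-0.6, -0.5, 0.3]
width: 0.0853
gripper_force: 0.0
```

```bash
cat >> h.py <<'E'
def tgt(p,yaw=None):
    o=robot.get_obs(); Rm=R.from_rotvec(o['orientation']).as_matrix(); x=Rm[:,0]; y0=np.arctan2(x[1],x[0])
    print('t',round(float(o['clock']),2),'eef',o['eef_pos'].round(4),'yaw',round(float(y0),4),'f',o['ft_force'].round(1),'w',round(float(o['width']),4),'tilt',Rm[:,2].round(4))
    if p is not None: print('  linear',((Rm.T@(np.array(p)-o['eef_pos']))/.1).round(3))
    if yaw is not None: print('  spin',round(float(-(yaw-y0)/.5),3))
E
python3 - <<'E'
from h import *
tgt((.464,-.299,.063),.35)
o=robot.get_obs(); c=save('wrist','w1'); w=cloud(c,o); z=w[...,2]
print(pose(c,o)[1], np.nanmedian(z))
m=((z>.012)&(z<.1)).astype(np.uint8); k,l,s,ce=cv2.connectedComponentsWithStats(m)
for i in range(1,k):
    if s[i,4]<300: continue
    q=w[l==i]; t=q[q[:,2]>.07]; print(ce[i],s[i],q.min(0).round(3),q.max(0).round(3))
    for a in(q,t):
        if len(a)>20:
            r=cv2.minAreaRect((a[:,:2]*1000).astype(np.float32)); print('  ',np.round(r[0],1),np.round(r[1],1),round(r[2],1),'z',np.median(a[:,2]).round(4))
E
```

```text
t 1.23 eef [ 0.4247 -0.3166  0.2532] yaw 0.3409 f [-0.6 -0.5  0.3] w 0.0853 tilt [-4.e-04 -3.e-04 -1.e+00]
  linear [ 0.431 -0.035  1.901]
  spin -0.018
[ 0.48884508 -0.29331169  0.37460577] 0.0014417850531023013
[374.62418726  19.16775033] [ 354    0   48   41 1538] [ 0.589 -0.408  0.012] [ 0.628 -0.363  0.058]
   [ 611.2 -385.9] [37.5 36.5] 18.5 z 0.0248
[475.76717973 123.21214241] [  432     0    80   252 12864] [ 0.435 -0.625  0.012] [ 0.662 -0.472  0.1  ]
   [ 531.1 -526.9] [265.   70.6] 30.7 z 0.0668
   [ 529.3 -525. ] [221.9  46.2] 32.0 z 0.0842
[248.62009238 123.03146651] [ 232   69   33  110 3464] [ 0.404 -0.335  0.021] [ 0.527 -0.263  0.088]
   [ 464.8 -298.6] [120.1  35.1] 20.1 z 0.084
   [ 464.9 -298.9] [69.2 24. ] 20.0 z 0.0855
[322.36571234 267.44444444] [ 295  216   55  105 2934] [ 0.276 -0.47   0.012] [ 0.391 -0.393  0.088]
   [ 333.4 -441.9] [119.6  36. ] 36.9 z 0.0651
   [ 333.3 -441.9] [70.2 24.1] 36.9 z 0.0856
[462.67143787 283.17306441] [ 427  263   85   42 1537] [ 0.347 -0.699  0.012] [ 0.381 -0.588  0.073]
   [ 364.5 -643.5] [ 34.2 111.3] 0.2 z 0.037
[430.72337278 369.93047337] [414 355  35  29 676] [ 0.245 -0.591  0.067] [ 0.303 -0.587  0.1  ]
   [ 274.2 -589.4] [ 3.8 57.4] 89.4 z 0.0857
   [ 274.2 -589.4] [ 3.8 57.4] 89.4 z 0.086
```

View pics/w1.png

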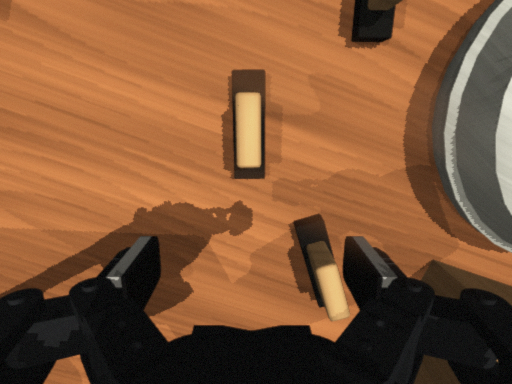

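The close wrist picture shows the chosen scraper at (249,123), standing upright. The other look-alikes are at (322,267) and (374,19). Measured: centre (0.465,-0.299), handle 69x24, top 0.0855, yaw 0.351, which agrees with the other views. Next I grasp it.

>>> carry_out(
  plan=[
    {"linear":[0.44,-0.035,0.4],"spin":-0.02,"fingers":70},
    {"linear":[0.44,-0.035,1.0],"spin":-0.02,"fingers":70},
    {"linear":[0.44,-0.035,1.0],"spin":-0.02,"fingers":70},
  ],
)

```text
clock: 1.65
eef_pos: [0.4618, -0.2972, 0.1495]
orientation: [-3.087, -0.544, 0.01]
ft_force: [-0.1, 0.6, 0.3]
width: 0.0699
gripper_force: 0.0
```

>>> carry_out(
  plan=[
    {"linear":[0,0,0.5],"fingers":70},
    {"linear":[0,0,0.91],"fingers":70},
    {"linear":[0,0,0.91],"fingers":70},
    {"linear":[0,0,0.91],"fingers":0},
    {"linear":[0,0,0.91],"fingers":0},
    {"linear":[0,0,0.91],"fingers":0},
    {"linear":[0,0,0.91],"fingers":0},
    {"linear":[0,0,0.91],"fingers":0},
    {"linear":[0,0,0.91],"fingers":0},
  ],
  grip_force=60,
)

```text
validation failed for argument at $.pl...
```

>>> carry_out(
  plan=[
    {"linear":[0,0,0.5],"spin":0,"fingers":70},
    {"linear":[0,0,0.91],"spin":0,"fingers":70},
    {"linear":[0,0,0.91],"spin":0,"fingers":70},
    {"linear":[0,0,0.91],"spin":0,"fingers":0},
    {"linear":[0,0,0.91],"spin":0,"fingers":0},
    {"linear":[0,0,0.91],"spin":0,"fingers":0},
    {"linear":[0,0,0.91],"spin":0,"fingers":0},
    {"linear":[0,0,0.91],"spin":0,"fingers":0},
  ],
  grip_force=60,
)

```text
clock: 2.65
eef_pos: [0.4661, -0.2995, 0.0643]
orientation: [3.091, 0.546, 0.003]
ft_force: [-2.4, -0.5, 8.2]
width: 0.0234
gripper_force: 59.0
```

```bash
python3 - <<'E'
from h import *
tgt((.4648,-.2988,.062),.351); print(robot.get_obs()['gripper_force'])
E
```

```text
t 2.65 eef [ 0.4661 -0.2995  0.0643] yaw 0.3499 f [-2.4 -0.5  8.2] w 0.0234 tilt [ 0.0024 -0.0024 -1.    ]
  linear [-0.01  -0.011  0.023]
  spin -0.002
58.99881720542908
```

>>> carry_out(
  plan=[
    {"linear":[0,0,-0.3],"spin":0,"fingers":0},
    {"linear":[0,0,-0.8],"spin":0,"fingers":0},
    {"linear":[0,0,-1],"spin":0,"fingers":0},
  ],
)

```text
clock: 3.02
eef_pos: [0.4663, -0.2994, 0.1657]
orientation: [3.09, 0.546, 0.005]
ft_force: [-0.1, -0.1, -2.5]
width: 0.0235
gripper_force: 59.7
```

>>> carry_out(
  plan=[
    {"linear":[0.2,-0.4,-0.35],"spin":0,"fingers":0},
    {"linear":[0.4,-0.8,-0.7],"spin":0,"fingers":0},
  ],
)

```text
clock: 3.28
eef_pos: [0.4749, -0.2087, 0.2337]
orientation: [-3.094, -0.544, -0.0]
ft_force: [0.6, 0.3, -2.2]
width: 0.0235
gripper_force: 59.6
```

>>> carry_out(
  plan=[
    {"linear":[0.2,-0.5,0],"spin":0,"fingers":0},
    {"linear":[0.4,-0.9,0],"spin":0,"fingers":0},
  ],
)

```text
clock: 3.52
eef_pos: [0.4816, -0.1095, 0.2335]
orientation: [3.093, 0.547, 0.002]
ft_force: [-0.2, 0.1, -2.5]
width: 0.0236
gripper_force: 59.7
```

>>> carry_out(
  plan=[
    {"linear":[0.2,-0.5,0],"spin":0,"fingers":0},
    {"linear":[0.4,-0.9,0],"spin":0,"fingers":0},
  ],
)

```text
clock: 3.78
eef_pos: [0.4879, -0.0111, 0.2329]
orientation: [-3.093, -0.547, -0.0]
ft_force: [0.3, 0.5, -2.6]
width: 0.0239
gripper_force: 59.7
```

>>> carry_out(
  plan=[
    {"linear":[0.2,-0.3,0],"spin":0.3,"fingers":0},
    {"linear":[0.35,-0.57,0],"spin":0.62,"fingers":0},
    {"linear":[0.35,-0.57,0],"spin":0.66,"fingers":0},
    {"linear":[0.35,-0.57,0],"spin":0.66,"fingers":0},
  ],
)

```text
clock: 4.28
eef_pos: [0.5017, 0.0521, 0.2325]
orientation: [3.141, 0.034, -0.0]
ft_force: [-0.1, -0.1, -2.2]
width: 0.0232
gripper_force: 60.0
```

```bash
cat > look.py <<'E'
from h import *
import sys
f=sys.argv[1]
tgt(None)
o=robot.get_obs(); c=save('wrist',f); np.savez(f'pics/{f}_o.npz',eef_pos=o['eef_pos'],orientation=o['orientation']); w=cloud(c,o); z=w[...,2]
m=((abs(z-.075)<.006)).astype(np.uint8); k,l,s,ce=cv2.connectedComponentsWithStats(m); i=1+np.argmax(s[1:,4])
m=cv2.morphologyEx((l==i).astype(np.uint8),cv2.MORPH_OPEN,np.ones((15,15)))
q=w[m>0]; print('flap',s[i],q[:,2].mean(),q.min(0).round(4),q.max(0).round(4)); r=cv2.minAreaRect((q[:,:2]*1000).astype(np.float32)); print(r)
hull=cv2.convexHull(np.argwhere(m>0)[:,::-1].astype(np.int32)); mm=cv2.fillConvexPoly(np.zeros_like(m),hull,1); mm=cv2.erode(mm,np.ones((9,9)))
d=((c['color'].max(-1)<130)&(mm>0)).astype(np.uint8); k,l2,s2,c2=cv2.connectedComponentsWithStats(d)
for j in range(1,k):
    if s2[j,4]>15: print('dark',c2[j].round(1),s2[j,4],ray(c,*c2[j],.083,o).round(4),w[l2==j].max(0).round(4))
E
python3 look.py w2
```

```text
t 4.28 eef [0.5017 0.0521 0.2325] yaw 0.022 f [-0.1 -0.1 -2.2] w 0.0232 tilt [-1.e-04 -4.e-04 -1.e+00]
flap [   80     0   287   202 39251] 0.07581461889880496 [ 0.5281 -0.0397  0.0726] [0.6521 0.193  0.081 ]
((590.1900634765625, 76.65593719482422), (119.43866729736328, 230.18685913085938), 1.3031694889068604)
dark [287.7   8.8] 258 [0.6422 0.0271 0.083 ] [0.6499 0.0324 0.0857]
dark [239.4  51. ] 235 [0.6108 0.0647 0.083 ] [nan nan nan]
dark [287.2  77. ] 95 [0.5917 0.0249 0.083 ] [0.599  0.0306 0.0858]
dark [250.6 132.4] 1584 [0.5457 0.0543 0.083 ] [nan nan nan]
```

View pics/w2.png

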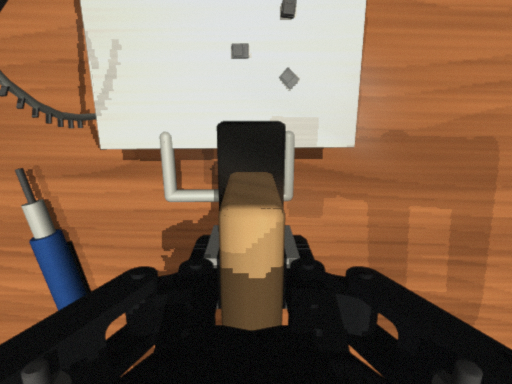

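The flap, its free edge and the three chips are clear: (288,9), (240,51), (289,78). The foot is level in the fingers at (250,150). Flap top ≈0.0755, yaw 0.022, housing origin ≈(0.615,0.077). All three chips fall in the stated zone. Next I go beside the chips on the +y side and lower.

>>> carry_out(
  plan=[
    {"linear":[0.5,-0.25,0],"spin":0,"fingers":0},
    {"linear":[1,-0.53,0.1],"spin":0,"fingers":0},
    {"linear":[1,-0.53,0.3],"spin":0,"fingers":0},
  ],
)

```text
clock: 4.7
eef_pos: [0.606, 0.1079, 0.203]
orientation: [-3.141, -0.033, -0.01]
ft_force: [-1.2, -1.0, -1.8]
width: 0.0236
gripper_force: 60.1
```

>>> carry_out(
  plan=[
    {"linear":[0.16,-0.02,0.15],"spin":0,"fingers":0},
    {"linear":[0.16,-0.02,0.3],"spin":0,"fingers":0},
    {"linear":[0.16,-0.02,0.45],"spin":0,"fingers":0},
    {"linear":[0.16,-0.02,0.55],"spin":0,"fingers":0},
    {"linear":[0.16,-0.02,0.55],"spin":0,"fingers":0},
  ],
)

```text
clock: 5.32
eef_pos: [0.616, 0.1095, 0.1465]
orientation: [-3.141, -0.031, 0.003]
ft_force: [-0.0, -0.7, -1.7]
width: 0.0235
gripper_force: 60.0
```

```bash
python3 - <<'E'
from h import *
tgt((.617,.108,.1415),.022)
for n in('scene','top'):
    c=save(n,n+'1'); w=cloud(c)
    m=(abs(w[...,0]-.617)<.08)&(abs(w[...,1]-.108)<.03)&(c['color'].max(-1)<60)&(w[...,2]<.12)&(w[...,2]>.07)
    if m.any(): print(n,m.sum(),w[m].min(0).round(4),w[m].max(0).round(4))
E
```

```text
t 5.33 eef [0.616  0.1095 0.1465] yaw 0.0197 f [-0.  -0.7 -1.7] w 0.0235 tilt [-0.0019 -0.     -1.    ]
  linear [0.01  0.015 0.05 ]
  spin -0.005
scene 105 [0.6095 0.096  0.0901] [0.6768 0.1268 0.1116]
top 12 [0.5717 0.0897 0.0996] [0.6047 0.1193 0.1114]
```

>>> carry_out(
  plan=[
    {"linear":[0,0,0.03],"spin":0,"fingers":0},
    {"linear":[0,0,0.05],"spin":0,"fingers":0},
    {"linear":[0,0,0.05],"spin":0,"fingers":0},
  ],
)

```text
clock: 5.8
eef_pos: [0.6168, 0.1097, 0.1423]
orientation: [-3.141, -0.031, 0.0]
ft_force: [0.6, 0.2, -2.6]
width: 0.0235
gripper_force: 60.0
```

>>> carry_out(
  plan=[
    {"linear":[0,0.1,0.01],"spin":0,"fingers":0},
    {"linear":[0,0.25,0.01],"spin":0,"fingers":0},
    {"linear":[0,0.4,0.01],"spin":0,"fingers":0},
    {"linear":[0,0.55,0.01],"spin":0,"fingers":0},
    {"linear":[0,0.7,0.01],"spin":0,"fingers":0},
    {"linear":[0,0.85,0.01],"spin":0,"fingers":0},
    {"linear":[0,1,0.01],"spin":0,"fingers":0},
  ],
)

```text
clock: 6.68
eef_pos: [0.619, 0.0086, 0.1413]
orientation: [-3.141, -0.031, -0.0]
ft_force: [0.6, -0.7, -2.0]
width: 0.0234
gripper_force: 60.0
```

>>> carry_out(
  plan=[
    {"linear":[0,0.1,0],"spin":0,"fingers":0},
    {"linear":[0,0.2,0],"spin":0,"fingers":0},
    {"linear":[0,0.3,0],"spin":0,"fingers":0},
    {"linear":[0,0.4,0],"spin":0,"fingers":0},
    {"linear":[0,0.5,0],"spin":0,"fingers":0},
    {"linear":[0,0.6,0],"spin":0,"fingers":0},
    {"linear":[0,0.65,0],"spin":0,"fingers":0},
    {"linear":[0,0.65,0],"spin":0,"fingers":0},
  ],
)

```text
clock: 7.68
eef_pos: [0.6202, -0.0556, 0.1413]
orientation: [-3.141, -0.03, 0.0]
ft_force: [0.1, 1.2, -1.6]
width: 0.0233
gripper_force: 60.0
```

```bash
python3 - <<'E'
from h import *
tgt(None)
c=save('scene','scene2'); d=save('top','top2')
a=cv2.resize(c['color'][160:270,170:340,::-1],(680,440),interpolation=3)
cv2.imwrite('pics/s2c.png',a)
w=cloud(d);m=(d['color'].max(-1)<90)&(w[...,0]>.5)&(w[...,0]<.72)&(w[...,1]>-.2)&(w[...,1]<.17)
k,l,s,ce=cv2.connectedComponentsWithStats(m.astype(np.uint8))
for i in range(1,k):
    if 2<s[i,4]: print('top dark',ce[i].round(1),s[i,4],np.nanmedian(w[l==i],0).round(3))
E
```

```text
t 7.67 eef [ 0.6202 -0.0556  0.1413] yaw 0.0192 f [ 0.1  1.2 -1.6] w 0.0233 tilt [-0.e+00  2.e-04 -1.e+00]
top dark [280.1 158.6] 525 [ 0.584 -0.055  0.4  ]
top dark [269. 137.] 3 [ 0.616 -0.016  0.531]
top dark [306. 139.] 3 [ 0.614 -0.121  0.525]
top dark [293. 168.] 3 [ 0.519 -0.08   0.581]
top dark [223. 192.] 3 [0.532 0.141 0.022]
```

View pics/s2c.png

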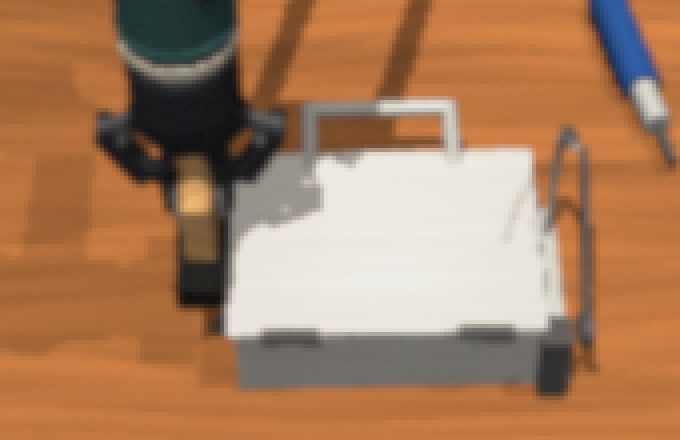

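The flap is clear of chips, and the scraper is off the -y side at crop (200,230). Next I lift and carry it to free bench near its first place.

>>> carry_out(
  plan=[
    {"linear":[0,0.1,-0.3],"spin":0,"fingers":0},
    {"linear":[-0.1,0.4,-0.5],"spin":0,"fingers":0},
    {"linear":[-0.4,0.8,-0.5],"spin":0,"fingers":0},
  ],
)

```text
clock: 8.15
eef_pos: [0.5843, -0.1365, 0.1935]
orientation: [3.14, 0.035, 0.009]
ft_force: [-0.2, -0.8, -2.0]
width: 0.0237
gripper_force: 60.0
```

>>> carry_out(
  plan=[
    {"linear":[-0.25,0.4,0],"spin":0,"fingers":0},
    {"linear":[-0.5,0.7,0],"spin":0,"fingers":0},
  ],
)

```text
clock: 8.4
eef_pos: [0.5326, -0.2081, 0.1915]
orientation: [3.141, 0.031, 0.001]
ft_force: [-0.2, 0.9, -2.0]
width: 0.0232
gripper_force: 60.1
```

>>> carry_out(
  plan=[
    {"linear":[-0.25,0.4,0.1],"spin":0,"fingers":0},
    {"linear":[-0.45,0.65,0.3],"spin":0,"fingers":0},
    {"linear":[-0.45,0.65,0.5],"spin":0,"fingers":0},
  ],
)

```text
clock: 8.78
eef_pos: [0.4884, -0.2746, 0.1411]
orientation: [3.141, 0.027, 0.0]
ft_force: [-0.3, 0.2, -2.5]
width: 0.0231
gripper_force: 60.1
```

```bash
python3 - <<'E'
from h import *
tgt((.49,-.27,.0655),.02)
d=save('scene','scene3'); b=load('scene0')
w=cloud(d); df=(b['color'].max(-1).astype(int)-d['color'].max(-1)>60)&(d['color'].max(-1)<100)&(w[...,2]<.02)&(w[...,1]<-.03)&(w[...,0]>.35)&(w[...,0]<.8)
k,l,s,ce=cv2.connectedComponentsWithStats(df.astype(np.uint8))
for i in range(1,k):
    if s[i,4]>3: print(ce[i].round(),s[i],np.nanmedian(w[l==i],0).round(3))
E
```

```text
t 8.78 eef [ 0.4884 -0.2746  0.1411] yaw 0.0174 f [-0.3  0.2 -2.5] w 0.0231 tilt [ 2.e-04 -7.e-04 -1.e+00]
  linear [ 0.016 -0.046  0.756]
  spin -0.005
```

>>> carry_out(
  plan=[
    {"linear":[0,0,0.3],"spin":0,"fingers":0},
    {"linear":[0,0,0.55],"spin":0,"fingers":0},
    {"linear":[0,0,0.65],"spin":0,"fingers":0},
    {"linear":[0,0,0.73],"spin":0,"fingers":0},
    {"linear":[0,0,0.77],"spin":0,"fingers":0},
    {"linear":[0,0,0.77],"spin":0,"fingers":0},
    {"linear":[0,0,0.77],"spin":0,"fingers":0},
  ],
)

```text
clock: 9.7
eef_pos: [0.4898, -0.2731, 0.0648]
orientation: [3.141, 0.031, 0.001]
ft_force: [-0.2, 0.7, -1.8]
width: 0.0231
gripper_force: 59.9
```

>>> carry_out(
  plan=[
    {"linear":[0,0,0.02],"spin":0,"fingers":0},
    {"linear":[0,0,0.02],"spin":0,"fingers":0},
    {"linear":[0,0,0.02],"spin":0,"fingers":0},
  ],
)

```text
clock: 10.07
eef_pos: [0.4898, -0.2731, 0.0643]
orientation: [3.141, 0.031, 0.002]
ft_force: [-4.1, 2.7, 16.1]
width: 0.0232
gripper_force: 62.1
```

Contact made, so I release gently and rise.

>>> carry_out(
  plan=[
    {"linear":[0,0,-0.015],"spin":0,"fingers":40},
    {"linear":[0,0,-0.015],"spin":0,"fingers":60},
    {"linear":[0,0,-0.015],"spin":0,"fingers":60},
    {"linear":[0,0,-0.2],"spin":0,"fingers":60},
    {"linear":[0,0,-0.6],"spin":0,"fingers":60},
    {"linear":[0,0,-1],"spin":0,"fingers":60},
  ],
)

```text
clock: 10.82
eef_pos: [0.4891, -0.2727, 0.1627]
orientation: [-3.14, -0.031, 0.002]
ft_force: [0.0, -0.4, 0.7]
width: 0.0602
gripper_force: 0.0
```

>>> carry_out(
  plan=[
    {"linear":[-0.1,-0.5,-0.4],"spin":0.3,"fingers":40},
    {"linear":[-0.2,-1,-0.9],"spin":0.6,"fingers":40},
    {"linear":[-0.2,-1,-0.9],"spin":1,"fingers":40},
  ],
)

```text
clock: 11.2
eef_pos: [0.4678, -0.1715, 0.2551]
orientation: [3.054, -0.734, 0.006]
ft_force: [0.6, -0.3, -0.6]
width: 0.0401
gripper_force: 0.0
```

```bash
python3 - <<'E'
from h import *
tgt((.40,.077,.24),-1.549)
for n in('scene','top'):
    c=save(n,n+'4'); w=cloud(c); z=w[...,2]
    m=((z>.012)&(z<.1)&(w[...,1]<-.15)&(w[...,1]>-.4)&(w[...,0]>.35)&(w[...,0]<.6)).astype(np.uint8)
    k,l,s,ce=cv2.connectedComponentsWithStats(m)
    for i in range(1,k):
        if s[i,4]<40: continue
        q=w[l==i]; t=q[q[:,2]>.06]; r=cv2.minAreaRect((t[:,:2]*1000).astype(np.float32)); print(n,r,t[:,2].max())
c=load('scene4')
cv2.imwrite('pics/s4c.png',cv2.resize(c['color'][140:270,90:340,::-1],(750,390),interpolation=3))
E
```

```text
t 11.2 eef [ 0.4678 -0.1715  0.2551] yaw -0.4716 f [ 0.6 -0.3 -0.6] w 0.0401 tilt [ 0.0035 -0.0011 -1.    ]
  linear [-1.734 -1.906  0.145]
  spin 2.155
scene ((489.11260986328125, -271.3553466796875), (74.69511413574219, 25.58914566040039), 0.24446402490139008) 0.09100347103986217
```

View pics/s4c.png

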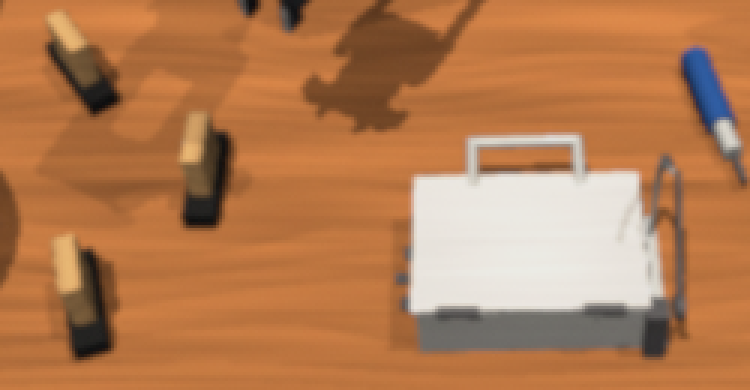

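The scraper stands at crop (205,170). The three chips lie on the bench beside the housing at (405,255), (403,280) and (405,305). The flap is clear.

```bash
python3 - <<'E'
from h import *
print(robot.get_obs()['q'].round(3)); c=load('w2'); print(c['fx'],c['tool_from_camera'].round(3))
tgt((.56,.14,.27),1.593)
b=load('w1')
E
```

```text
[-0.492  0.211  1.725  0.     1.203  1.546]
308.2582390322784 [[-0.001 -0.964 -0.266  0.068]
 [ 1.    -0.001  0.    -0.001]
 [-0.001 -0.266  0.964 -0.121]
 [ 0.     0.     0.     1.   ]]
t 11.3 eef [ 0.4679 -0.1725  0.2536] yaw -0.4675 f [ 0.1  0.3 -0.1] w 0.0396 tilt [ 0.0023 -0.001  -1.    ]
  linear [-0.586 -3.205 -0.164]
  spin -4.121
```

>>> carry_out(
  plan=[
    {"linear":[0,-0.5,-0.1],"spin":-0.3,"fingers":40},
    {"linear":[0,-1,-0.16],"spin":-0.7,"fingers":40},
    {"linear":[0,-1,-0.16],"spin":-1,"fingers":40},
  ],
)

```text
clock: 11.68
eef_pos: [0.5141, -0.0821, 0.2677]
orientation: [-3.14, -0.072, -0.0]
ft_force: [0.0, 0.3, -0.9]
width: 0.0397
gripper_force: 0.0
```

>>> carry_out(
  plan=[
    {"linear":[0.3,-0.5,0],"spin":-0.3,"fingers":40},
    {"linear":[0.7,-0.98,0],"spin":-0.7,"fingers":40},
    {"linear":[0.7,-0.98,0],"spin":-1,"fingers":40},
  ],
)

```text
clock: 12.05
eef_pos: [0.5819, 0.0187, 0.2668]
orientation: [-3.024, -0.847, -0.001]
ft_force: [-1.1, 0.5, -0.5]
width: 0.0402
gripper_force: 0.0
```

>>> carry_out(
  plan=[
    {"linear":[0.2,-0.35,0],"spin":-0.3,"fingers":40},
    {"linear":[0.4,-0.7,0],"spin":-0.7,"fingers":40},
    {"linear":[0.4,-0.7,0],"spin":-1,"fingers":40},
  ],
)

```text
clock: 12.42
eef_pos: [0.5782, 0.0986, 0.2667]
orientation: [-2.721, -1.567, 0.002]
ft_force: [0.4, 0.0, 0.3]
width: 0.0401
gripper_force: 0.0
```

>>> carry_out(
  plan=[
    {"linear":[0,0,0],"spin":-0.3,"fingers":40},
    {"linear":[0,0,0],"spin":-0.7,"fingers":40},
    {"linear":[0,0,0],"spin":-1,"fingers":40},
    {"linear":[0,0,0],"spin":-1,"fingers":40},
  ],
)

```text
clock: 12.92
eef_pos: [0.5784, 0.0961, 0.267]
orientation: [-2.261, -2.179, 0.002]
ft_force: [0.2, 1.0, -0.1]
width: 0.0399
gripper_force: 0.0
```

```bash
cat > idx.py <<'E'
from h import *
import sys
f=sys.argv[1]
tgt(None,1.593)
o=robot.get_obs(); c=save('wrist',f); np.savez(f'pics/{f}_o.npz',eef_pos=o['eef_pos'],orientation=o['orientation'])
w=cloud(c,o)
yw=.022; H=np.array([.615,.077]); Rz=np.array([[np.cos(yw),np.sin(yw)],[-np.sin(yw),np.cos(yw)]])
h=w.copy(); h[...,:2]=(w[...,:2]-H)@Rz.T
np.save(f'pics/{f}_h.npy',h)
def line(m,name):
    q=h[m]
    if len(q)<20: print(name,'few',len(q)); return
    q=q.copy(); 
    for _ in range(4):
        p=np.polyfit(q[:,0],q[:,2],1); r=q[:,2]-np.polyval(p,q[:,0]); q=q[abs(r)<2.5*r.std()+1e-4]
    print(name,len(q),'angle',round(float(np.arctan(-p[0])),4),'z at x=.08',np.polyval(p,.08).round(4),'rms',r.std().round(4),q.min(0).round(3),q.max(0).round(3))
line((abs(h[...,1]-.141)<.007)&(h[...,0]>-.04)&(h[...,0]<.07)&(h[...,2]>.09)&(h[...,2]<.2),'index')
line((abs(h[...,1])<.112)&(h[...,0]>-.08)&(h[...,0]<.075)&(h[...,2]>.07),'flap')
E
python3 idx.py w3
```

```text
t 12.93 eef [0.5784 0.0961 0.267 ] yaw 1.5336 f [ 0.2  1.  -0.1] w 0.0399 tilt [-2.e-03 -2.e-04 -1.e+00]
  spin -0.119
index 730 angle 0.7465 z at x=.08 0.0815 rms 0.0034 [-0.017  0.134  0.091] [0.07  0.145 0.175]
flap 66128 angle 0.6172 z at x=.08 0.1452 rms 0.1168 [-0.08  -0.112  0.073] [0.075 0.112 0.346]
```

View pics/w3.png

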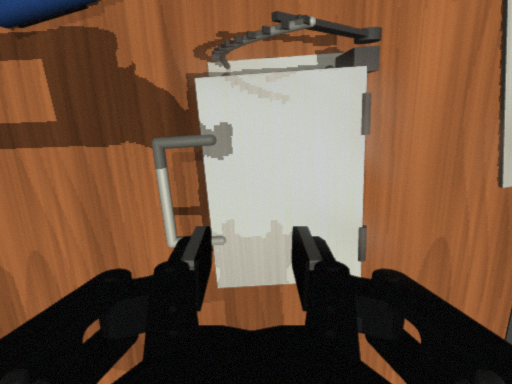

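The index arm runs from pivot (375,35) to its tip (275,17). The arc bar is below-left of it, and the bail is at (165,190). Next I refine the index angle, flap edges and bail position.

```bash
python3 - <<'E'
from h import *
h=np.load('pics/w3_h.npy'); c=load('w3')
# per column profile of arm: rows 5..45
for u in range(272,378,7):
    col=h[5:48,u]; k=[(5+i,tuple((p*1000).round(0))) for i,p in enumerate(col) if p[2]>.085 and abs(p[1]-.14)<.025]
    if k: print(u,len(k),k[0],k[len(k)//2],k[-1])
m=(h[...,2]>.07)&(h[...,2]<.08)&(abs(h[...,1])<.09)&(abs(h[...,0])<.11)
for y in(-.02,.0,.03,.06,.09):
    s=m&(abs(h[...,1]-y)<.003); print('plate',y,h[s][:,0].min().round(4),h[s][:,0].max().round(4),np.median(h[s][:,2]).round(4))
b=(h[...,2]>.06)&(h[...,2]<.09)&(h[...,0]<-.11)&(h[...,0]>-.16)
q=h[b]; print('bail',len(q),q.min(0).round(4),q.max(0).round(4),np.percentile(q[:,2],90))
s=b&(h[...,1]<.045)&(h[...,1]>-.04); print(np.median(h[s],0), np.polyfit(h[s][:,1],h[s][:,0],1))
m2=(h[...,2]>.07)&(h[...,2]<.08)&(h[...,0]>-.06)&(h[...,0]<.06)
print('y max',[h[m2&(abs(h[...,0]-x)<.004)][:,1].max().round(4) for x in(-.04,0,.04)])
E
```

```text
272 19 (12, (np.float64(-15.0), np.float64(144.0), np.float64(164.0))) (26, (np.float64(-16.0), np.float64(134.0), np.float64(174.0))) (35, (np.float64(-16.0), np.float64(129.0), np.float64(173.0)))
279 23 (11, (np.float64(-10.0), np.float64(144.0), np.float64(166.0))) (22, (np.float64(-10.0), np.float64(139.0), np.float64(159.0))) (34, (np.float64(-12.0), np.float64(129.0), np.float64(176.0)))
286 20 (13, (np.float64(-5.0), np.float64(144.0), np.float64(161.0))) (23, (np.float64(-8.0), np.float64(132.0), np.float64(186.0))) (32, (np.float64(-7.0), np.float64(129.0), np.float64(178.0)))
293 16 (15, (np.float64(0.0), np.float64(144.0), np.float64(156.0))) (23, (np.float64(-4.0), np.float64(132.0), np.float64(186.0))) (30, (np.float64(-4.0), np.float64(129.0), np.float64(183.0)))
300 15 (15, (np.float64(5.0), np.float64(144.0), np.float64(155.0))) (22, (np.float64(-0.0), np.float64(132.0), np.float64(187.0))) (29, (np.float64(0.0), np.float64(129.0), np.float64(184.0)))
307 14 (15, (np.float64(3.0), np.float64(134.0), np.float64(195.0))) (22, (np.float64(3.0), np.float64(130.0), np.flo
[... 1690 characters left out ...]
at64(85.0))) (35, (np.float64(78.0), np.float64(140.0), np.float64(87.0))) (38, (np.float64(78.0), np.float64(138.0), np.float64(86.0)))
377 2 (30, (np.float64(84.0), np.float64(144.0), np.float64(85.0))) (31, (np.float64(84.0), np.float64(143.0), np.float64(85.0))) (31, (np.float64(84.0), np.float64(143.0), np.float64(85.0)))
plate -0.02 -0.0841 0.0802 0.0759
plate 0.0 -0.084 0.0804 0.0758
plate 0.03 -0.0842 0.0801 0.0759
plate 0.06 -0.11 0.0841 0.0761
plate 0.09 -0.0843 0.0849 0.0759
bail 1430 [-0.1355 -0.0598  0.0714] [-0.1102  0.0612  0.081 ] 0.079767108244065
[-0.12742869  0.00461897  0.0783892 ] [-0.00860821 -0.12779561]
y max [np.float64(0.1157), np.float64(0.116), np.float64(0.1163)]
```

```bash
cat > ix2.py <<'E'
from h import *
import sys
def idx(f):
    h=np.load(f'pics/{f}_h.npy')
    m=(h[...,1]>.142)&(h[...,1]<.147)&(h[...,0]<.07)&(h[...,2]>.085)&(h[...,2]<.2)
    for lo in(-.03,-.005,.005,.02):
        q=h[m&(h[...,0]>lo)]
        if len(q)<20: continue
        for _ in range(5):
            p=np.polyfit(q[:,0],q[:,2],1); r=q[:,2]-np.polyval(p,q[:,0]); q=q[abs(r)<max(2*r.std(),.0008)]
        print('index top from x>',lo,len(q),'angle',np.arctan(-p[0]).round(4),'z.08',np.polyval(p,.08).round(4),'rms',r.std().round(4))
if __name__=='__main__': idx(sys.argv[1])
E
python3 ix2.py w3
python3 - <<'E'
from h import *
tgt((.615-.1295,.0745,.12),1.593)
E
```

```text
index top from x> -0.03 246 angle 0.7377 z.08 0.0839 rms 0.0011
index top from x> -0.005 192 angle 0.7581 z.08 0.0827 rms 0.001
index top from x> 0.005 156 angle 0.7771 z.08 0.0815 rms 0.0005
index top from x> 0.02 144 angle 0.7767 z.08 0.0815 rms 0.0005
t 12.97 eef [0.5784 0.0962 0.2672] yaw 1.531 f [ 0.9  0.7 -0.9] w 0.0398 tilt [-1.6e-03 -1.0e-04 -1.0e+00]
  linear [-0.253 -0.917  1.474]
  spin -0.124
```

>>> carry_out(
  plan=[
    {"linear":[-0.12,-0.5,0.3],"spin":-0.124,"fingers":40},
    {"linear":[-0.25,-0.92,0.8],"spin":-0.124,"fingers":40},
    {"linear":[-0.25,-0.92,1],"spin":-0.124,"fingers":40},
    {"linear":[-0.25,-0.92,1],"spin":-0.124,"fingers":40},
  ],
)

```text
clock: 13.48
eef_pos: [0.4837, 0.075, 0.1667]
orientation: [-2.195, -2.243, 0.005]
ft_force: [-0.1, 0.2, 0.9]
width: 0.0402
gripper_force: 0.0
```

```bash
python3 - <<'E'
from h import *
tgt((.4855,.0742,.0755),1.593)
o=robot.get_obs(); c=save('wrist','w4'); w=cloud(c,o)
yw=.022; H=np.array([.615,.077]); Rz=np.array([[np.cos(yw),np.sin(yw)],[-np.sin(yw),np.cos(yw)]])
h=w.copy(); h[...,:2]=(w[...,:2]-H)@Rz.T
s=(abs(h[...,2]-.075)<.012)&(h[...,0]<-.11)&(h[...,0]>-.15)&(h[...,1]<.04)&(h[...,1]>-.04)
q=h[s]; print(len(q),np.median(q,0).round(4),q.min(0).round(4),q.max(0).round(4))
for y in(0,.015,.03): 
    t=q[abs(q[:,1]-y)<.004]
    if len(t): print(y,t[:,0].min().round(4),t[:,0].max().round(4),t[:,2].max().round(4))
E
```

```text
t 13.47 eef [0.4837 0.075  0.1667] yaw 1.5926 f [-0.1  0.2  0.9] w 0.0402 tilt [-4.2e-03  1.0e-04 -1.0e+00]
  linear [-0.008  0.021  0.912]
  spin -0.001
1722 [-0.1296  0.0026  0.0785] [-0.1353 -0.04    0.0733] [-0.1235  0.04    0.0813]
0 -0.1347 -0.1238 0.0813
0.015 -0.1346 -0.1239 0.0808
0.03 -0.1353 -0.124 0.0808
```

>>> carry_out(
  plan=[
    {"linear":[0,0.02,0.3],"spin":0,"fingers":40},
    {"linear":[0,0.02,0.7],"spin":0,"fingers":40},
    {"linear":[0,0.02,0.91],"spin":0,"fingers":40},
    {"linear":[0,0.02,0.91],"spin":0,"fingers":40},
    {"linear":[0,0.02,0.91],"spin":0,"fingers":0},
    {"linear":[0,0.02,0.91],"spin":0,"fingers":0},
    {"linear":[0,0.02,0.91],"spin":0,"fingers":0},
    {"linear":[0,0.02,0.91],"spin":0,"fingers":0},
    {"linear":[0,0.02,0.91],"spin":0,"fingers":0},
  ],
  grip_force=60,
)

```text
clock: 14.65
eef_pos: [0.485, 0.0754, 0.0784]
orientation: [-2.193, -2.246, 0.005]
ft_force: [-7.1, -0.1, 6.1]
width: 0.0098
gripper_force: 58.5
```

```bash
python3 - <<'E'
from h import *
tgt((.4855,.0742,.0755),1.593); print(robot.get_obs()['gripper_force'])
for th in(.1,.2,.3,.4,.5,.6,.7,.777,.8): print(th,'lift',round(.21*np.sin(th)*10,3),'fwd',round(.21*(1-np.cos(th))*10,3))
E
```

```text
t 14.65 eef [0.485  0.0754 0.0784] yaw 1.5946 f [-7.1 -0.1  6.1] w 0.0098 tilt [-4.1e-03 -1.0e-04 -1.0e+00]
  linear [-0.012  0.005  0.029]
  spin 0.003
58.4744793176651
0.1 lift 0.21 fwd 0.01
0.2 lift 0.417 fwd 0.042
0.3 lift 0.621 fwd 0.094
0.4 lift 0.818 fwd 0.166
0.5 lift 1.007 fwd 0.257
0.6 lift 1.186 fwd 0.367
0.7 lift 1.353 fwd 0.494
0.777 lift 1.472 fwd 0.603
0.8 lift 1.506 fwd 0.637
```

>>> carry_out(
  plan=[
    {"linear":[0,0,-0.1],"spin":0,"fingers":0},
    {"linear":[0,0.01,-0.21],"spin":0,"fingers":0},
    {"linear":[0,0.04,-0.42],"spin":0,"fingers":0},
    {"linear":[0,0.095,-0.62],"spin":0,"fingers":0},
    {"linear":[0,0.165,-0.82],"spin":0,"fingers":0},
    {"linear":[0,0.25,-1],"spin":0,"fingers":0},
    {"linear":[0,0.25,-1],"spin":0,"fingers":0},
  ],
)

```text
clock: 15.52
eef_pos: [0.5092, 0.0761, 0.179]
orientation: [-2.192, -2.245, 0.006]
ft_force: [-11.7, -0.1, 3.2]
width: 0.0095
gripper_force: 58.8
```

```bash
cat > fl.py <<'E'
from h import *
from ix2 import idx
import sys
f=sys.argv[1]
tgt(None,1.593); o=robot.get_obs(); print('grip',o['gripper_force'],'bail angle from tcp',np.arcsin((o['eef_pos'][2]-.003-.0725)/.21).round(4))
c=save('wrist',f); w=cloud(c,o)
yw=.022; H=np.array([.615,.077]); Rz=np.array([[np.cos(yw),np.sin(yw)],[-np.sin(yw),np.cos(yw)]])
h=w.copy(); h[...,:2]=(w[...,:2]-H)@Rz.T; np.save(f'pics/{f}_h.npy',h)
m=(h[...,1]>.04)&(h[...,1]<.112)&(h[...,0]>-.06)&(h[...,0]<.075)&(h[...,2]>.076)&(c['color'].min(-1)>70)
q=h[m]; print(len(q),q.min(0).round(3),q.max(0).round(3))
for _ in range(6):
    A=np.c_[q[:,:2],np.ones(len(q))]; p=np.linalg.lstsq(A,q[:,2],rcond=None)[0]; r=q[:,2]-A@p; q=q[abs(r)<max(2*r.std(),.0008)]
print('flap',len(q),'angle',np.arctan(-p[0]).round(4),'yslope',p[1].round(4),'z.08',(p[0]*.08+p[1]*.08+p[2]).round(4),'rms',r.std().round(4))
idx(f)
E
python3 fl.py w5
```

```text
t 15.53 eef [0.5092 0.0761 0.179 ] yaw 1.5946 f [-11.7  -0.1   3.2] w 0.0095 tilt [-5.7e-03  1.0e-04 -1.0e+00]
  spin 0.003
grip 58.768832087516785 bail angle from tcp 0.5155
22221 [-0.06   0.04   0.078] [0.075 0.112 0.154]
flap 19779 angle 0.4849 yslope -0.0041 z.08 0.0762 rms 0.0004
```

>>> carry_out(
  plan=[
    {"linear":[0,0.09,-0.17],"spin":0,"fingers":0},
    {"linear":[0,0.21,-0.33],"spin":0,"fingers":0},
    {"linear":[0,0.35,-0.49],"spin":0,"fingers":0},
    {"linear":[0,0.35,-0.49],"spin":0,"fingers":0},
    {"linear":[0,0.35,-0.49],"spin":0,"fingers":0},
  ],
)

```text
clock: 16.2
eef_pos: [0.5436, 0.0771, 0.2282]
orientation: [-2.192, -2.244, 0.006]
ft_force: [-15.4, -0.2, 11.1]
width: 0.0096
gripper_force: 59.2
```

```bash
python3 fl.py w6
```

```text
t 16.2 eef [0.5436 0.0771 0.2282] yaw 1.5946 f [-15.4  -0.2  11.1] w 0.0096 tilt [-6.3e-03  4.0e-04 -1.0e+00]
  spin 0.003
grip 59.150617718696594 bail angle from tcp 0.8141
15254 [-0.06   0.04   0.081] [0.075 0.112 0.216]
flap 12195 angle 0.7655 yslope -0.0072 z.08 0.077 rms 0.0004
```

View pics/w6.png

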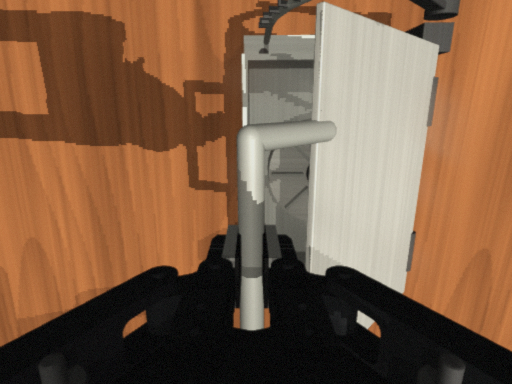

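The wrist picture shows the flap raised, with the bail gripped at mid-bar (250,240). The index arm is out of frame at the top right. I cross-check the flap and the arm together in the scene camera.

```bash
python3 - <<'E'
from h import *
yw=.022; H=np.array([.615,.077]); Rz=np.array([[np.cos(yw),np.sin(yw)],[-np.sin(yw),np.cos(yw)]])
for n in('scene','top'):
    cs=[save(n,f'{n}7{i}') for i in range(3)]
    c=cs[0]; w=np.nanmean([cloud(k) for k in cs],0); h=w.copy(); h[...,:2]=(w[...,:2]-H)@Rz.T
    def fit(m,name,plane):
        q=h[m]
        for _ in range(6):
            A=np.c_[q[:,0],q[:,1]*plane,np.ones(len(q))]; p=np.linalg.lstsq(A,q[:,2],rcond=None)[0]; r=q[:,2]-A@p; q=q[abs(r)<max(2*r.std(),.001)]
        print(n,name,len(q),'angle',np.arctan(-p[0]).round(4),'z.08',(p[0]*.08+p[2]).round(4),'rms',r.std().round(4),q.min(0).round(3),q.max(0).round(3))
    fit((h[...,0]>-.02)&(h[...,0]<.07)&(abs(h[...,1])<.105)&(h[...,2]>.085)&(h[...,2]<.2)&(c['color'].min(-1)>90),'flap',1)
    mi=(h[...,0]>.005)&(h[...,0]<.068)&(abs(h[...,1]-.141)<.008)&(h[...,2]>.088)&(h[...,2]<.2)
    # exclude arc bar (radius 137 +-6)
    mi&=abs(np.hypot(h[...,0]-.08,h[...,2]-.0725)-.137)>.012
    if mi.sum()>6: fit(mi,'index',0)
    if n=='scene': cv2.imwrite('pics/s7c.png',cv2.resize(c['color'][160:270,210:340,::-1],(650,550),interpolation=3))
E
```

```text
scene flap 2723 angle 0.7639 z.08 0.0751 rms 0.0015 [-0.02  -0.105  0.085] [0.07  0.103 0.174]
scene index 60 angle 0.7491 z.08 0.0806 rms 0.0025 [0.005 0.14  0.093] [0.067 0.145 0.152]
top flap 154 angle 0.7623 z.08 0.0739 rms 0.0013 [-0.018 -0.105  0.085] [0.067 0.104 0.17 ]
top index 18 angle 0.7977 z.08 0.0764 rms 0.0014 [0.008 0.136 0.089] [0.066 0.141 0.148]
```

View pics/s7c.png

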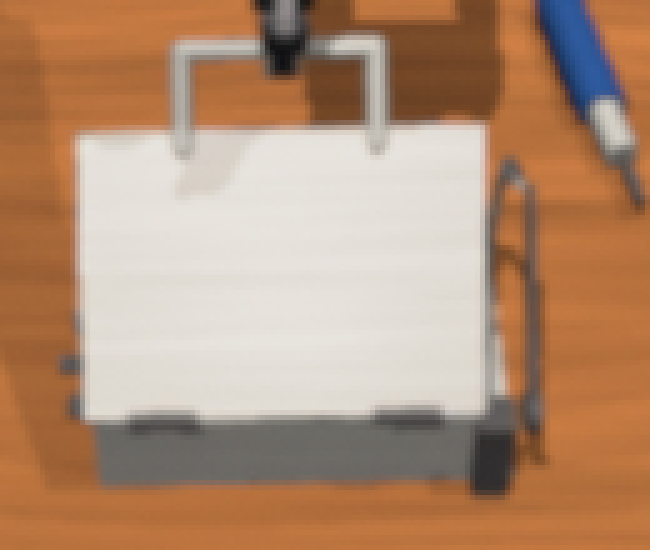

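>>> carry_out(
  plan=[
    {"linear":[0,0.013,-0.016],"spin":0,"fingers":0},
    {"linear":[0,0.013,-0.016],"spin":0,"fingers":0},
    {"linear":[0,0.013,-0.016],"spin":0,"fingers":0},
    {"linear":[0,0.013,-0.016],"spin":0,"fingers":0},
  ],
)

```text
clock: 17.05
eef_pos: [0.5449, 0.0771, 0.2296]
orientation: [-2.192, -2.244, 0.006]
ft_force: [-15.0, 0.3, 10.9]
width: 0.0098
gripper_force: 59.1
```

```bash
python3 fl.py w8
```

```text
t 17.05 eef [0.5449 0.0771 0.2296] yaw 1.5946 f [-15.    0.3  10.9] w 0.0098 tilt [-6.2e-03  4.0e-04 -1.0e+00]
  spin 0.003
grip 59.073620438575745 bail angle from tcp 0.8238
15038 [-0.06   0.04   0.081] [0.075 0.112 0.22 ]
flap 11872 angle 0.7746 yslope -0.0079 z.08 0.077 rms 0.0004
```

```bash
python3 -c "
from station import robot
print(robot.job_done())"
```

```text
the job is handed in; nothing more can be done
None
```

The job is handed in: the three chips are on the bench, the scraper is standing clear of the housing, and the flap is held by its bail at 0.775 rad. I measured the index arm at about 0.777 rad with the wrist camera; coarser scene and top fits gave 0.75 and 0.80.

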